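# Ready the bead jar: funnel in, sprung chest lid held at its index rod

## Task

Ready the beads for a helper across the table: move the metal funnel from its cardboard-tube stand into the neck of the open jar, lowering it gently without dropping it until it sits fully home, and let go. Only then lift the bead chest's sprung lid by its bar until it lines up with the index rod beside it, and finish still holding the lid there with the gripper, since it falls shut if let go. Do not shift the index rod, keep the jar standing where it is and leave everything else alone.

Things in the scene. Friction and masses are not known exactly. Their poses are not given: they have to be found in the camera images.
- funnel: Plain metal funnel, loose, 70 g, 76 mm tall. Origin at the centre of the stem's lower end, z up. Stem 18 mm across at the tip, 24 mm at 34 mm height; flat collar 35 mm across at 34 to 37 mm; cone from 24 to 50 mm across at 58 mm; upright rim band 50 mm across from 58 to 76 mm (grip it from outside, any yaw). Starts upright, collar on the stand's top edge, stem tip 36 mm above the table.
- stand: Fixed funnel stand: cardboard tube, 36 mm outside, 30 mm inside, its top edge 70 mm above the table, on a round wooden base 68 mm across. Origin at the centre of the underside.
- jar: Open amber glass jar, loose, 350 g, 115 mm tall. Body 72 mm across up to 72 mm height, shoulder to 90 mm, then a neck 36 mm outside, 28 mm inside, open at the top. Origin at the centre of the underside, z up.
- jar_mouth (a point): Centre of the open jar's mouth, level with its rim, 115 mm above the table. With the funnel home its collar rests flat on the rim, the stem tip 34 mm below this point and the rim band's top 42 mm above it.
- shutjar: The same amber jar, but shut by a black cap 42 mm across (120 mm tall with it), loose; not to be used. Origin at the centre of the underside. The stand, the open jar and this jar trade places.
- lid (a joint): Opening angle of the bead chest's lid, rad: 0 shut (as it starts), growing as the edge on the far side from the robot rises. The hinge runs along the chest's edge on the robot's side. A spring pulls it shut: 0.8 to 1.0 N m about the hinge begins to lift it, 0.9 to 1.3 N m holds it at the mark (5 to 8 N at the bar, square to its arm); let go, it falls shut. Opens to 1.3.
- index (a joint): Angle of the index rod, rad, on the same hinge axis and scale as the lid: the lid is at its mark when lid equals index. Between 0.35 and 0.85 at the start; stiff clamp, not to be moved.
- cover: The lid's panel with its bar: plywood, 184 mm (out from the hinge) by 222 mm by 10 mm thick. Origin on the hinge axis, midway along it and level with the panel's underside; x runs out from the hinge along the panel, y along the hinge, z out of the panel's outer face (up when shut).
- rod: The index rod: a straight dark steel rod 7 mm thick and 186 mm long, with a clamp block on a thin fixed aluminium arc, standing 11 mm beyond the lid's edge on the robot's right side of the chest. Origin on the hinge axis midway along it (same as cover), x along the rod. At the mark it lies alongside the lid's side edge, parallel to it.
- bar (a point): Middle of the lid's bar: a round steel bar 12 mm thick and 100 mm long, parallel to the hinge, on two thin posts at 46 mm either side of the middle; 155 mm from the hinge along the panel and 34 mm above the panel's outer face (so 155 mm along x and 44 mm along z of cover); 134 mm above the table when shut. It can turn between the fingers.
- rod_tip (a point): Free end of the index rod.
- hinge (a point): Middle of the lid's hinge axis, 90 mm above the table; its x axis points horizontally from the hinge across the chest, away from the robot.
- chest: Fixed plywood bead chest, 180 mm (x, away from the hinge) by 220 mm (y) by 90 mm tall without its lid. Origin at the centre of the underside; the hinge is 90 mm from it towards its -x side.
- gluestick: Bystander: black glue stick standing upright, 26 mm across, 90 mm tall; origin at its foot.
- taperoll: Bystander: paper tape roll lying flat, 90 mm across, 22 mm high; origin at the centre of its underside.
- cardtube: Bystander: cardboard tube standing upright, 48 mm across, 100 mm tall; origin at its foot.
- brush: Bystander: brush with wooden handle lying on the table; origin about its middle, underside.

How it is judged (in metres and radians):
On the way, in this order (a step that is already met when the one before it is completed fails the run):
1. the funnel sits home in the open jar, upright and let go, with the lid still shut (horizontal distance between funnel and jar_mouth below 0.008 m and z of funnel in the frame of jar between 0.07 and 0.086 m and angle between funnel's own z axis and vertical below 0.12 rad and angle between jar's own z axis and vertical below 0.08 rad and height (world z) of jar below 0.01 m and contact force between the fingers and funnel below 0.1 N and linear speed of funnel below 0.05 m/s and value of joint lid below 0.1 rad), for 0.2 s.
2. the gripper holds the lid in line with the index rod (angle between the x axis of cover and the x axis of rod, either way round below 0.08 rad and contact force between the fingers and cover above 1.5 N and velocity of joint lid between -0.08 and 0.08 rad/s), for 0.3 s.
At the end, for the whole second after the job is handed in: Fingers hold the still lid within 0.08 rad of the index rod, nothing else touching it; the funnel stands let go in the jar: within 8 mm of the axis, tip 29 to 45 mm below the rim, tilt under 0.12 rad; jar upright within 40 mm, rod tip within 8 mm, bystanders within 30 mm of their starts (all of step 2 and horizontal distance between funnel and jar_mouth below 0.008 m and z of funnel in the frame of jar between 0.07 and 0.086 m and angle between funnel's own z axis and vertical below 0.12 rad and angle between jar's own z axis and vertical below 0.08 rad and height (world z) of jar below 0.01 m and contact force between the fingers and funnel below 0.1 N and linear speed of funnel below 0.05 m/s and contact force between each of funnel, jar, shutjar, gluestick, taperoll, cardtube, brush and cover below 0.1 N and distance of rod_tip from where it was at the start of the episode below 0.008 m and distance of jar from where it was at the start of the episode below 0.04 m and distance of each of shutjar, gluestick, taperoll, cardtube, brush from where it was at the start of the episode below 0.03 m); the arm keeps its last pose, push and grip.
It fails at once if the lid is opened before the funnel is in the jar (value of joint lid above 0.15 rad and horizontal distance between funnel and jar_mouth above 0.02 m).
It fails at once if the funnel is dropped (linear speed of funnel above 0.6 m/s and contact force between the fingers and funnel below 0.05 N).
It fails at once if the jar is tipped or pushed away (angle between jar's own z axis and vertical above 0.35 rad or distance of jar from where it was at the start of the episode above 0.05 m).
It fails at once if the index rod is shifted (distance of rod_tip from where it was at the start of the episode above 0.012 m).
It fails at once if a bystander is disturbed (distance of any of shutjar, gluestick, taperoll, cardtube, brush from where it was at the start of the episode above 0.035 m).
It also fails if it takes over 56 s, if anything falls off the work surface, if the arm or the gripper's body presses on something with over 40 N, if the wrist force passes 120 N, or if a joint passes its speed limit or range.

## Robot

A 6-joint arm with a two-finger parallel gripper is mounted at the origin on the work surface. World frame = base frame: x ahead of the robot, y to its left, z up, the work surface at z = 0. Lengths are in mm, angles in rad, forces in N, time in s.
With the tool pointing down it reaches from about 350 to 875 mm from the base axis. Payload 4.2 kg.
Tool frame: the origin (TCP) lies on the mounting face of the last link; the fingertips stand 173 mm ahead of it and the grasp point (between the pads) lies 155 mm ahead of it; z points along the fingers, y is the line along which they close (so a half turn about z gives the same grasp; the last joint's range is limited). The gripper opens to 85 mm and grips with 20 to 120 N. Pads are 22 mm wide; open, the fingers measure 114 mm over their backs; the gripper's body (76 mm by 85 mm) begins 54 mm behind the grasp point. The pads swing forward as they close: fully open they stand 13 mm farther back than shut.
Start: joints at [1.372, 0.385, 0.008, 0, -1.194, -0.259], TCP at [276.201, 560.636, 404.712] pointing down, gripper open.
Joint ranges: [-3.14, 3.14], [-1.21, 2.06], [-1.07, 1.41], [-3.16, 2.05], [-2.99, -0.16], [-3.1, 3.1]. Speed limits (rad/s): [2.79, 2.79, 3.14, 3.14, 3.14, 3.14].

## Interface

Orientations are given as a unit quaternion [x, y, z, w].
In Python, from bench import arm gives the robot as it stands.
- The arm moves only by the tool carry_out, never from a script. Its argument "rows" is a list of rows, each a list of 7 numbers: the shift along the tool's x, y, z as a fraction of full scale, then the turn, a rotation vector about the tool's x, y, z as a fraction of full scale, then the opening, from -1 (shut) to 1 (fully open). A call has 1 to 12 rows; each row is the pose to reach, as a shift and turn from the pose commanded when the call began, along the tool's axes at that moment, turning the shorter way round; what a row does not reach only later rows make up. Full scale, the value 1, is 20 cm for a shift and pi rad for a turn. A row lasts 1/8 s, in which the tool goes at most 62.5 mm and 10.7 degrees, less where a joint would pass 70% of its speed; a pose out of reach is approached as far as the arm can. A call with a number of a shift or a turn outside -1 to 1 is refused whole. A call with a gripper value outside its range is refused whole. The fingers move at their own pace and stop on an object; the grip force is fixed at half the most. Time passes only in rows, so rows that repeat a pose let the fingers close. It gives the time, the measured TCP pose, the force, the opening and the grip force at its end, in the units of the state.
- arm.read_state(): the state, without advancing time (a new reading comes with each control period).
- arm.get_image(name): name is "side" or "top"; returns (picture, depth): 420x560x3 uint8, red, green, blue; 420x560 float32, mm along the optical axis (not along the pixel's ray), 0 where there is no reading.
- arm.calibration(name): a dict with "mtx" (3x3 intrinsics, pixels), "k1" (the pictures are not rectified: a ray, as slopes to the right and down, at radius r is drawn at 1 + k1 r^2 times it, then the intrinsics apply), "cam_to_world" (4x4, takes a point from camera to world coordinates). Camera axes: x right, y up, looking along -z (the intrinsics and any distortion apply to the point x, -y, -z); pixel columns grow to the right and rows downward; lengths in mm; the calibration is good to about 2 mm. A picture is of the moment at which its call begins. calibration takes no time and is no camera call.
- arm.job_done(): hands the job in; it is judged then, once.
The state is a dict: "clock": time; "joints": joint angles; "joint_vel": joint speeds; "joint_efforts": joint torques, N m; "position": TCP position; "ee_rot": TCP orientation; "contact_force": force on the tool from outside, world axes, zero at the start; "wrist_torque": the same for the moment, N m; "gripper_width": finger opening in mm; "grasp_force": force on a finger pad.
Only numpy, scipy, OpenCV 4.12 (cv2) and the standard library are available. Lean on these libraries where they do the work, as an engineer would, in place of code of your own. Each camera call takes 0.05 s, during which the arm holds its last target. There are 200 camera calls.

## Working session

There is one attempt and no reset: what is moved stays moved. The work goes in short steps, Python scripts to look and compute and a tool call to move; the robot and the scene stay as the last step left them, time stands still between calls to the robot, and variables do not carry over. Pictures are saved under pics/ and viewed, at most 10 in all, crops included, and the job is handed in when it is done.

Besides the shell and the picture viewer there is one more tool, called after "Request:" by a JSON object that holds its "fn" and its "kwargs", one argument or row to a line. carry_out: Moves the arm, as the interface text tells. Its arguments: {"type":"object","properties":{"rows":{"type":"array"}},"required":["rows"]}

```bash
mkdir -p pics
cat > h.py <<'E'
import numpy as np,cv2
from bench import arm
def cloud(name):
    p,d=arm.get_image(name);c=arm.calibration(name);K=np.array(c['mtx']);k=c['k1']
    v,u=np.mgrid[0:420,0:560].astype(np.float32)
    pts=np.stack([u,v],-1).reshape(-1,1,2)
    n=cv2.undistortPoints(pts,K,np.array([k,0,0,0,0.])).reshape(420,560,2)
    P=np.stack([n[...,0]*d,-n[...,1]*d,-d,np.ones_like(d)],-1)@np.array(c['cam_to_world']).T
    P=P[...,:3];P[d==0]=np.nan
    return p,d,P
E
python3 - <<'E'
from h import *
s=arm.read_state();print(s)
for n in('top','side'):
    p,d,P=cloud(n);cv2.imwrite(f'pics/{n}0.png',cv2.resize(p[...,::-1],(784,588)));np.savez(f'{n}0.npz',p=p,d=d,P=P)
    print(arm.calibration(n))
E
```

```text
{'clock': 0.0, 'joints': array([ 1.37158355e+00,  3.85577810e-01,  6.63932097e-03, -4.87165304e-04,
       -1.19399036e+00, -2.58584193e-01]), 'joint_vel': array([-0.00063998,  0.00024712, -0.00086593,  0.00080691,  0.00099664,
       -0.00060373]), 'joint_efforts': array([-3.97905260e-04, -3.92289877e+01,  1.88394517e+01,  4.18602750e+00,
       -4.77122376e-03,  1.02427762e-05]), 'position': array([276.12223641, 560.47938563, 403.6153714 ]), 'ee_rot': array([ 9.73895951e-01, -2.26992265e-01, -1.94650475e-04,  1.07251221e-03]), 'contact_force': array([-0.07198261,  1.35677969, -0.26086021]), 'wrist_torque': array([-0.01592181,  0.00784419,  0.02396817]), 'grasp_force': 0.0, 'gripper_width': 85.37558405555029}
{'mtx': array([[511.33574395,   0.        , 275.07053426],
       [  0.        , 511.33574395, 209.53251562],
       [  0.        ,   0.        ,   1.        ]]), 'k1': -0.1180752480078105, 'cam_to_world': array([[ 1.10779195e-02,  9.95034638e-01, -9.89108145e-02,
         4.09234995e+02],
       [-9.99917280e-01,  1.16698682e-02,  5.40810318e-03,
        -5.32727587e+01],
       [ 6.53552616e-03,  9.88427220e-02,  9.95081606e-01,
         1.33069288e+03],
       [ 0.00000000e+00,  0.00000000e+00,  0.00000000e+00,
         1.00000000e+00]])}
{'mtx': array([[526.57925297,   0.        , 284.95924045],
       [  0.        , 526.57925297, 209.42613601],
       [  0.        ,   0.        ,   1.        ]]), 'k1': -0.012172847035861861, 'cam_to_world': array([[ 9.70254532e-01,  1.33239919e-01, -2.02121911e-01,
         2.95946934e+02],
       [-2.41385123e-01,  4.68926834e-01, -8.49612174e-01,
        -1.07068614e+03],
       [-1.84218693e-02,  8.73129285e-01,  4.87140520e-01,
         7.14409934e+02],
       [ 0.00000000e+00,  0.00000000e+00,  0.00000000e+00,
         1.00000000e+00]])}
```

View pics/top0.png

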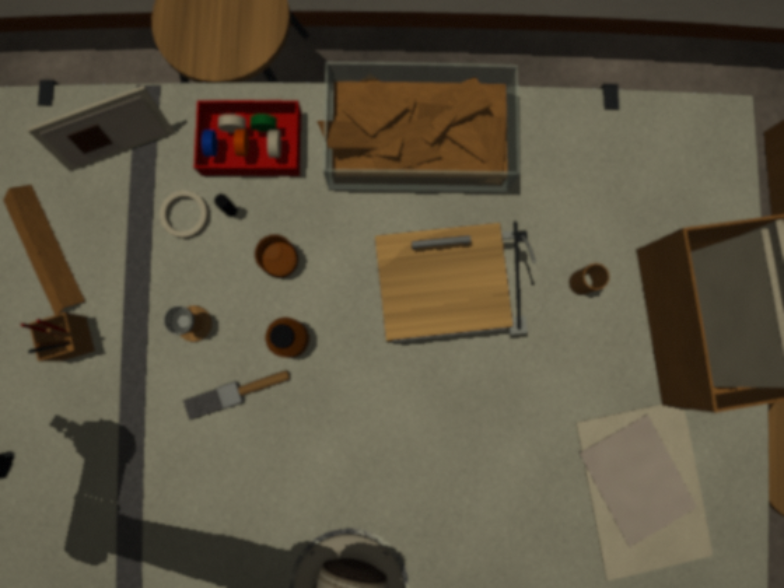

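View pics/side0.png

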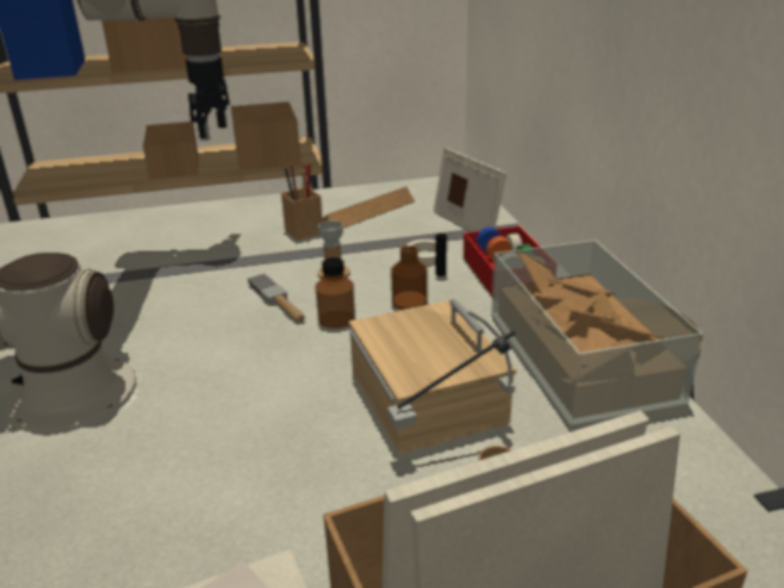

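The top view shows the funnel at (180,320), open jar (277,256), capped jar (286,338), chest (445,285) and rod (517,280). Next I'll measure these from depth.

Run:
```python
from h import *
t=np.load('top0.npz');s=np.load('side0.npz')
P=t['P'];Q=s['P']
np.set_printoptions(precision=1,suppress=True)
def reg(P,u0,u1,v0,v1): return P[int(v0/1.4):int(v1/1.4),int(u0/1.4):int(u1/1.4)].reshape(-1,3)
def fit(A,name,lo,hi):
    m=(A[:,2]>lo)&(A[:,2]<hi);B=A[m]
    if len(B)<4: print(name,len(B));return
    c,r=cv2.minEnclosingCircle(B[:,:2].astype(np.float32))
    print(name,len(B),'circ',np.array(c),r,'med',np.median(B,0))
print('table z',np.nanmedian(reg(P,300,380,420,500)[:,2]), np.nanmedian(reg(Q,150,250,330,400)[:,2]))
f=reg(P,155,215,295,350)
fit(f,'funnel top',100,120)
fit(f,'fun',80,120)
j=reg(P,245,310,230,285)
print('jar z pct',np.nanpercentile(j[:,2],[5,50,90,95,99,100]),np.isnan(j[:,2]).mean())
fit(j,'jar neck',105,125);fit(j,'jar body',50,125)
k=reg(P,255,320,310,365);fit(k,'cap',110,130)
fs=reg(Q,310,350,215,260);fit(fs,'funnel side',85,125)
js=reg(Q,385,435,240,310);fit(js,'jar side neck',92,125);fit(js,'jar side body',15,70)
l=reg(P,370,515,220,345);L=l[(l[:,2]>90)&(l[:,2]<112)];print('lid',np.median(L,0));r=cv2.minAreaRect(L[:,:2].astype(np.float32));print(r,cv2.boxPoints(r))
b=reg(P,405,480,225,255);B=b[(b[:,2]>120)];print('bar',len(B),np.median(B,0),cv2.minAreaRect(B[:,:2].astype(np.float32)))
# crops
a=cv2.resize(t['p'][150:260,100:240,::-1],None,fx=5.6,fy=5.4,interpolation=2)
cv2.imwrite('pics/c1.png',a)
a=cv2.resize(s['p'][150:310,210:390,::-1],None,fx=4.4,fy=3.7,interpolation=2);cv2.imwrite('pics/c2.png',a)
# rod
for n,PP,bx in(('top',P,(500,540,215,340)),('side',Q,(395,515,335,412))):
    R=reg(PP,*bx);print(n,len(R),np.nanpercentile(R[:,2],[50,75,90,99]))
```

```text
table z -0.3087249787811288 -1.1632721704326627
funnel top 91 circ [480. 298.] 26.5430850982666 med [481.1 300.7 108.6]
fun 261 circ [480. 298.] 26.5430850982666 med [483.5 308.6  93.4]
jar z pct [ -4.    2.8  86.1 103.9 116.4 120.5] 0.004459308807134894
jar neck 87 circ [604.9 138.5] 18.743932723999023 med [604.  138.6 113.7]
jar body 600 circ [603.9 138.8] 36.27641296386719 med [597.4 132.   80.4]
cap 248 circ [455.5 114.8] 21.074445724487305 med [455.  114.6 119.3]
funnel side 230 circ [473.1 224.8] 101.1204833984375 med [477.  282.1 101.9]
jar side neck 211 circ [598.6  48.9] 110.29354095458984 med [596.9 124.5 104.2]
jar side body 564 circ [645.6 232.4] 145.09124755859375 med [599.8 110.9  37.7]
lid [ 551.1 -161.3   99.5]
((555.6741943359375, -171.27734375), (188.80419921875, 241.27322387695312), 6.895351409912109) [[ 447.5  -62.8]
 [ 476.4 -302.4]
 [ 663.9 -279.7]
 [ 634.9  -40.2]]
bar 208 [ 618.  -153.4  137.8] ((618.4534912109375, -153.4113006591797), (12.54953384399414, 96.7044448852539), 7.038049697875977)
top 2492 [  1.8  97.2 125.6 213. ]
side 4675 [ 98.5  99.8 108.  169.1]
```

View pics/c1.png

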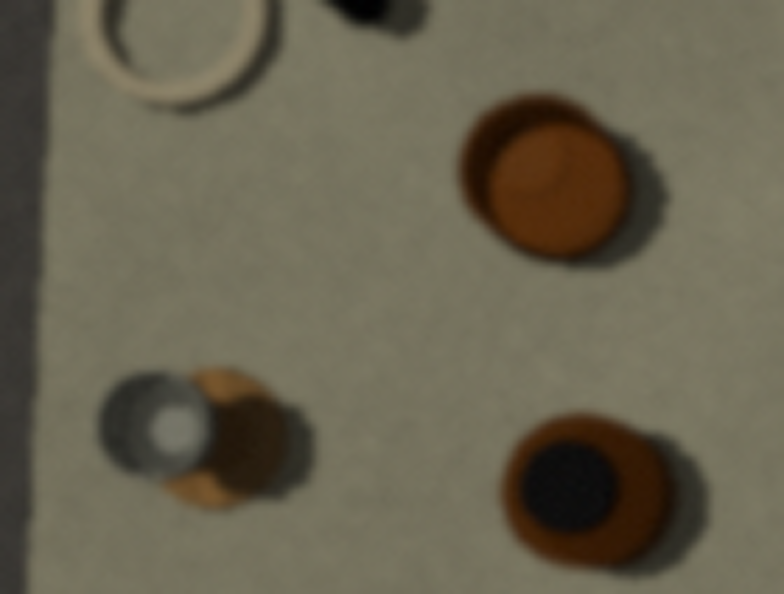

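View pics/c2.png

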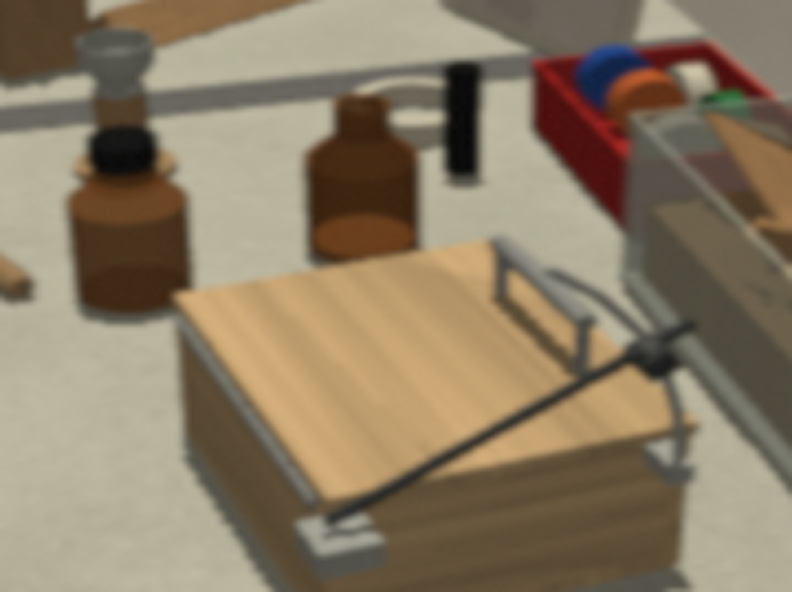

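The crops show the funnel rim circle at c1 (155,427), the jar neck upright with its mouth open, and the rod running from c2 (335,518) to (692,325). I'll refine the funnel position and the rod angle, then move.

```bash
cat >> h.py <<'E'
def ray(name,u,v):
    c=arm.calibration(name);n=cv2.undistortPoints(np.array([[[u,v]]],float),np.array(c['mtx']),np.array([c['k1'],0,0,0,0.])).ravel()
    M=np.array(c['cam_to_world']);return M[:3,3],M[:3,:3]@np.array([n[0],-n[1],-1])
def atz(name,u,v,z):
    o,d=ray(name,u,v);return o+d*(z-o[2])/d[2]
def plan(target,yaw_deg=None):
    """tool-frame fractions to reach TCP target with current orientation"""
    from scipy.spatial.transform import Rotation as R
    s=arm.read_state();r=R.from_quat(s['ee_rot'])
    d=r.inv().apply(np.array(target)-s['position'])/200
    return d
E
python3 - <<'E'
from h import *
np.set_printoptions(precision=4,suppress=True)
print('funnel c1',atz('top',100+155/5.6,150+427/5.4,112), 'left/right',atz('top',100+100/5.6,150+427/5.4,112),atz('top',100+212/5.6,150+427/5.4,112))
print('funnel side rim', atz('side',210+115/4.4,150+43/3.7,112))
print('base', atz('top',100+222/5.6,150+440/5.4,10))
print('cap c1',atz('top',100+570/5.6,150+487/5.4,120))
print('jar side neck top',atz('side',210+362/4.4,150+101/3.7,115))
a=np.deg2rad(7);x=np.array([np.cos(a),np.sin(a),0]);y=np.array([-np.sin(a),np.cos(a),0]);h=np.array([464.6,-172.3,90])
for yo in(-122,-125):
  for px in((335,518),(692,325)):
    o,d=ray('side',210+px[0]/4.4,150+px[1]/3.7)
    t=((h+yo*y-o)@y)/(d@y);p=o+t*d-h;print('rod',yo,p@x,p[2],np.hypot(p@x,p[2]),np.arctan2(p[2],p@x))
t=np.load('top0.npz');Q=t['P']
l=(Q-h);lx=l@x;ly=l@y
m=(abs(ly+124)<6)&(l[...,2]>5)&(lx>20)&(lx<200)
A=np.stack([lx[m],l[...,2][m]],1);print(len(A));print(A[np.argsort(A[:,0])][::8])
print('funnel shift', plan([480,300,325]))
E
```

```text
funnel c1 [478.9692 294.1828 112.    ] left/right [478.6253 318.3001 112.    ] [479.3194 269.2884 112.    ]
funnel side rim [480.2261 285.8309 112.    ]
base [478.9788 291.3449  10.    ]
cap c1 [454.5452 113.0051 120.    ]
jar side neck top [604.8584 137.2895 115.    ]
rod -122 0.39013481810539985 3.554695119521398 3.576040068154631 1.4614818641153586
rod -122 169.4072694618407 79.48923213910041 187.12926273723332 0.4387215959246459
rod -125 -0.7202314845102084 6.040980050857456 6.083763092538822 1.6894604725325937
rod -125 167.62005495289677 81.67142864006291 186.45831994985105 0.45338872378068557
232
[[ 21.3167  21.1494]
 [ 26.707   19.9166]
 [ 33.3568  24.2946]
 [ 40.1548  25.8201]
 [ 46.8212  32.752 ]
 [ 54.0234  35.2746]
 [ 63.3188  37.6986]
 [ 72.3827  42.3346]
 [ 79.3901  45.9424]
 [ 86.1451  46.6945]
 [ 92.8526  50.1981]
 [ 97.2149  53.3213]
 [101.2963  60.7452]
 [106.4321  59.2148]
 [110.5368  59.883 ]
 [114.4778  53.5545]
 [119.9097  63.8844]
 [124.7027 113.611 ]
 [130.8619  67.5857]
 [134.7236  73.1164]
 [136.9067  72.4794]
 [139.9802  72.578 ]
 [142.3555  79.2937]
 [144.8708  84.3193]
 [147.98    79.4525]
 [152.3286  78.36  ]
 [157.1525  80.3714]
 [161.4086  84.1434]
 [164.1085  13.6376]]
funnel shift [1.4902 0.7168 0.3953]
```

Request:
{"fn": "carry_out", "kwargs": {
  "rows": [
    [0.3,0.15,0.1,0,0,0,1],
    [0.6,0.3,0.2,0,0,0,1],
    [0.9,0.45,0.3,0,0,0,1],
    [0.9,0.45,0.3,0,0,0,1]
  ]
}}

```text
clock: 0.6
position: [398.9, 397.6, 343.2]
ee_rot: [0.974, -0.228, -0.001, 0.002]
contact_force: [-0.4, -0.0, 0.3]
gripper_width: 85.3
grasp_force: 0.0
```

Request:
{"fn": "carry_out", "kwargs": {
  "rows": [
    [0.3,0.15,0.02,0,0,0,1],
    [0.6,0.3,0.05,0,0,0,1],
    [0.6,0.3,0.05,0,0,0,1],
    [0.6,0.3,0.05,0,0,0,1]
  ]
}}

```text
clock: 1.1
position: [479.3, 293.4, 334.6]
ee_rot: [0.974, -0.227, 0.0, -0.0]
contact_force: [-0.2, 0.2, -0.3]
gripper_width: 85.6
grasp_force: 0.0
```

Run:
```python
from h import *
s=arm.read_state();print(s['clock'],s['position'],s['ee_rot'],plan([479.5,292,255]))
p,d,P=cloud('side')
cv2.imwrite('pics/s1.png',cv2.resize(p[60:230,180:370,::-1],None,fx=4,fy=3.5,interpolation=2))
```

```text
1.1 [479.33372024 293.44758302 334.63264779] [ 9.73798926e-01 -2.27410737e-01  1.70172631e-05 -8.82746673e-05] [0.0039539  0.00619259 0.39816211]
```

View pics/s1.png

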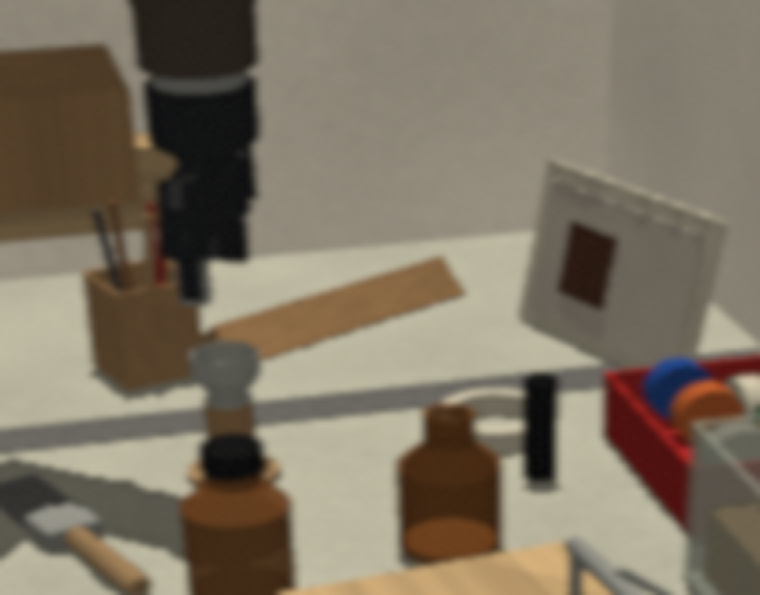

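The gripper is above the funnel (rim at (225,350) in the crop), clear on both sides. Descend and close.

Request:
{"fn": "carry_out", "kwargs": {
  "rows": [
    [0.004,0.006,0.15,0,0,0,1],
    [0.004,0.006,0.3,0,0,0,1],
    [0.004,0.006,0.4,0,0,0,1],
    [0.004,0.006,0.4,0,0,0,1],
    [0.004,0.006,0.4,0,0,0,0.4],
    [0.004,0.006,0.4,0,0,0,0.25],
    [0.004,0.006,0.4,0,0,0,-1],
    [0.004,0.006,0.4,0,0,0,-1],
    [0.004,0.006,0.4,0,0,0,-1],
    [0.004,0.006,0.4,0,0,0,-1]
  ]
}}

```text
clock: 2.4
position: [479.8, 293.0, 256.6]
ee_rot: [0.974, -0.227, 0.001, -0.002]
contact_force: [-1.4, 2.7, 6.6]
gripper_width: 47.9
grasp_force: 61.4
```

Request:
{"fn": "carry_out", "kwargs": {
  "rows": [
    [0,0,-0.1,0,0,0,-1],
    [0,0,-0.3,0,0,0,-1],
    [0,0,-0.55,0,0,0,-1],
    [0,0,-0.55,0,0,0,-1],
    [0,0,-0.55,0,0,0,-1]
  ]
}}

```text
clock: 3.02
position: [478.7, 291.4, 363.9]
ee_rot: [0.974, -0.227, -0.001, 0.001]
contact_force: [0.9, 1.0, -1.2]
gripper_width: 48.2
grasp_force: 63.3
```

Run:
```python
from h import *
s=arm.read_state();print(s['position'],s['gripper_width'],s['grasp_force'],plan([604.5,138.5,s['position'][2]]))
for n in('side',):
    p,d,P=cloud(n);np.savez(n+'2.npz',p=p,d=d,P=P)
    cv2.imwrite('pics/s2.png',cv2.resize(p[60:230,180:370,::-1],None,fx=4,fy=3.5,interpolation=2))
```

```text
[478.66396738 291.42917047 363.92492304] 48.166224872360516 63.30320879817009 [ 9.02664217e-01  4.07121437e-01 -6.35505973e-04]
```

View pics/s2.png

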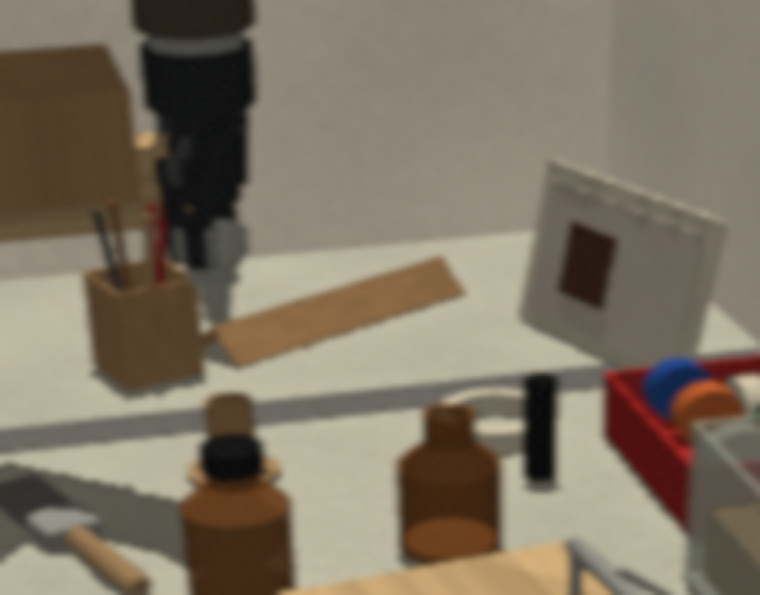

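The funnel is held upright, its stem tip near (219,322) in the crop. Carry it over the jar.

Request:
{"fn": "carry_out", "kwargs": {
  "rows": [
    [0.15,0.07,0,0,0,0,-1],
    [0.35,0.16,0,0,0,0,-1],
    [0.55,0.25,0,0,0,0,-1],
    [0.75,0.34,0,0,0,0,-1],
    [0.86,0.39,0,0,0,0,-1],
    [0.903,0.407,0,0,0,0,-1],
    [0.903,0.407,0,0,0,0,-1],
    [0.903,0.407,0,0,0,0,-1]
  ]
}}

```text
clock: 4.08
position: [604.7, 140.0, 364.3]
ee_rot: [0.974, -0.226, -0.0, 0.0]
contact_force: [0.1, 0.0, -1.1]
gripper_width: 47.8
grasp_force: 63.3
```

Run:
```python
from h import *
s=arm.read_state();print(s['position'],s['ee_rot'],s['gripper_width'],plan([604.5,138.5,s['position'][2]]))
print('tip before',atz('side',180+219/4,60+322/3.5,143),'jar',atz('side',180+450/4,60+409/3.5,115))
p,d,P=cloud('side');np.savez('side3.npz',p=p,d=d,P=P)
cv2.imwrite('pics/s3.png',cv2.resize(p[80:200,250:350,::-1],None,fx=5,fy=5,interpolation=2))
```

```text
[604.70190145 139.97847681 364.32508726] [ 9.74033294e-01 -2.26404368e-01 -4.11895469e-04  1.88688328e-04] 47.79003112565526 [2.35440354e-03 7.07977582e-03 2.23480140e-06]
tip before [477.73486884 282.31651459 143.        ] jar [606.1062708  139.69992273 115.        ]
```

View pics/s3.png

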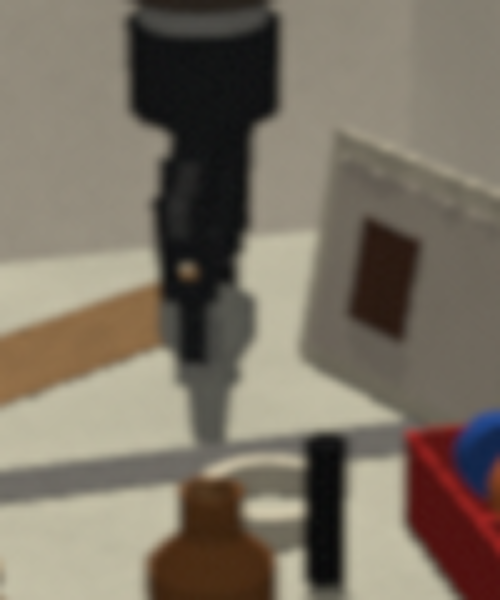

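The stem tip is at (210,440), above the jar neck centre at (212,480) in the crop. I'll check the depth direction numerically.

Run:
```python
from h import *
c=arm.calibration('side');M=np.linalg.inv(c['cam_to_world'])
def proj(p):
    q=M@np.array([*p,1]);a,b=q[0]/-q[2],-q[1]/-q[2];f=1+c['k1']*(a*a+b*b);K=c['mtx'];return (K[0,0]*a*f+K[0,2]-250)*5,(K[1,1]*b*f+K[1,2]-80)*5
v=np.array([.23,.97]) # away from camera horiz
def at(xy,r,z): return proj([xy[0]+v[0]*r,xy[1]+v[1]*r,z])
J=(604.5,138.5);T=(604.7,140)
print('jar rim back/front',at(J,18,115),at(J,-18,115))
print('tip front, center',at(T,-9,143.7),'collar front',at(T,-17.5,177.7),'rim back',at(T,25,219.7))
d=np.load('side3.npz');P=d['P'];p=d['p']
A=P[80+375//5:80+440//5,250+190//5:250+228//5].reshape(-1,3);A=A[(A[:,1]<170)&(A[:,2]>135)&(A[:,2]<180)];print('stem surf',len(A),np.median(A,0))
A=P[80+490//5:80+525//5,250+185//5:250+238//5].reshape(-1,3);A=A[(A[:,2]>92)];print('neck surf',len(A),np.median(A,0))
```

```text
jar rim back/front (np.float64(209.35001564682324), np.float64(470.95485450709873)) (np.float64(210.9055845606875), np.float64(500.5958651829666))
tip front, center (np.float64(209.49364797763792), np.float64(441.75185707108244)) collar front (np.float64(209.06461885524834), np.float64(387.7622529613484)) rim back (np.float64(206.22971534944412), np.float64(279.53808272416694))
stem surf 77 [599.89018873 130.84279716 160.40595484]
neck surf 70 [600.54198963 125.11523006 107.32090432]
```

Request:
{"fn": "carry_out", "kwargs": {
  "rows": [
    [0.001,0.002,0.05,0,0,0,-1],
    [0.001,0.002,0.1,0,0,0,-1],
    [0.001,0.002,0.14,0,0,0,-1],
    [0.001,0.002,0.17,0,0,0,-1],
    [0.001,0.002,0.2,0,0,0,-1],
    [0.001,0.002,0.23,0,0,0,-1],
    [0.001,0.002,0.25,0,0,0,-1],
    [0.001,0.002,0.27,0,0,0,-1],
    [0.001,0.002,0.285,0,0,0,-1],
    [0.001,0.002,0.285,0,0,0,-1]
  ]
}}

```text
clock: 5.38
position: [605.2, 138.8, 307.5]
ee_rot: [0.974, -0.227, -0.0, 0.0]
contact_force: [-0.1, 0.6, -0.2]
gripper_width: 48.0
grasp_force: 63.3
```

Request:
{"fn": "carry_out", "kwargs": {
  "rows": [
    [0,0,0.01,0,0,0,-1],
    [0,0,0.018,0,0,0,-1],
    [0,0,0.024,0,0,0,-1],
    [0,0,0.024,0,0,0,-1]
  ]
}}

```text
clock: 5.88
position: [605.2, 138.8, 302.8]
ee_rot: [0.974, -0.227, -0.0, 0.0]
contact_force: [0.2, 0.4, -0.9]
gripper_width: 48.0
grasp_force: 63.3
```

Request:
{"fn": "carry_out", "kwargs": {
  "rows": [
    [0,0,0.005,0,0,0,-1],
    [0,0,0.01,0,0,0,-1],
    [0,0,0.01,0,0,0,-1]
  ]
}}

```text
clock: 6.25
position: [605.3, 138.8, 301.7]
ee_rot: [0.974, -0.227, 0.0, -0.0]
contact_force: [-2.1, -0.2, 3.9]
gripper_width: 48.5
grasp_force: 63.7
```

The contact force shows the collar on the rim; release.

Request:
{"fn": "carry_out", "kwargs": {
  "rows": [
    [0,0,0.002,0,0,0,0.2],
    [0,0,0.002,0,0,0,0.4],
    [0,0,0.0,0,0,0,0.7],
    [0,0,0.0,0,0,0,1],
    [0,0,0.0,0,0,0,1],
    [0,0,0.0,0,0,0,1],
    [0,0,-0.05,0,0,0,1],
    [0,0,-0.2,0,0,0,1],
    [0,0,-0.5,0,0,0,1],
    [0,0,-0.5,0,0,0,1]
  ]
}}

```text
clock: 7.5
position: [606.1, 138.9, 408.1]
ee_rot: [0.974, -0.226, 0.006, -0.004]
contact_force: [-0.6, 0.9, -0.8]
gripper_width: 85.0
grasp_force: 0.0
```

Run:
```python
from h import *
from scipy.spatial.transform import Rotation as R
s=arm.read_state();print(s['clock'],s['position'],s['joints'],s['ee_rot'])
p,d,P=cloud('side');np.savez('side4.npz',p=p,d=d,P=P)
cv2.imwrite('pics/s4.png',cv2.resize(p[100:240,250:350,::-1],None,fx=4,fy=4,interpolation=2))
r=R.from_quat(s['ee_rot']);a=np.deg2rad(7)
Y=np.array([np.cos(a),np.sin(a),0]);Z=np.array([0,0,-1.]);
for sg in(1,-1):
    t=R.from_matrix(np.stack([np.cross(sg*Y,Z),sg*Y,Z],1));print((r.inv()*t).as_rotvec()/np.pi)
print(plan([618,-153.3,380]))
```

```text
7.5 [606.12598258 138.93046201 408.07462678] [ 4.85650286e-01  3.74354817e-01 -2.91110157e-04  2.29352254e-03
 -1.18290898e+00  6.27342303e-01] [ 0.97399099 -0.22648748  0.00569865 -0.00353433]
[ 0.0014986  -0.00499744 -0.68432854]
[-0.00426159 -0.00127794  0.31565442]
[0.70136118 1.28309132 0.11942968]
```

View pics/s4.png

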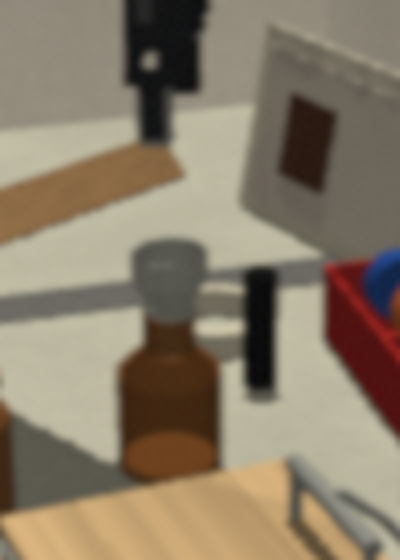

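The funnel is seated upright in the jar (rim at (170,255) in the crop). On to the bar, turning the gripper across it.

Request:
{"fn": "carry_out", "kwargs": {
  "rows": [
    [0.08,0.15,0,0,0,0.05,1],
    [0.16,0.3,0,0,0,0.1,1],
    [0.25,0.45,0,0,0,0.15,1],
    [0.35,0.64,0,0,0,0.2,1],
    [0.35,0.64,0,-0.002,0,0.26,1],
    [0.35,0.64,0,-0.004,-0.001,0.316,1],
    [0.35,0.64,0,-0.004,-0.001,0.316,1],
    [0.35,0.64,0,-0.004,-0.001,0.316,1]
  ]
}}

```text
clock: 8.55
position: [611.4, -6.9, 400.4]
ee_rot: [0.749, -0.662, -0.003, 0.006]
contact_force: [0.1, 0.2, -0.4]
gripper_width: 85.3
grasp_force: 0.0
```

Run:
```python
from h import *
s=arm.read_state();print(s['position'],s['joints'],s['ee_rot'])
print(plan([618,-153.3,380]))
```

```text
[611.36422162  -6.88560717 400.42032294] [ 0.25346027  0.36714819 -0.03054045  0.00146258 -1.1863149  -0.13118201] [ 0.74915875 -0.66235723 -0.00313021  0.0058537 ]
[0.7303038  0.0554317  0.10506487]
```

Request:
{"fn": "carry_out", "kwargs": {
  "rows": [
    [0.25,0.02,0,0,0,0,1],
    [0.5,0.04,0.03,0,0,0,1],
    [0.73,0.055,0.08,0,0,0,1],
    [0.73,0.055,0.105,0,0,0,1],
    [0.73,0.055,0.105,0,0,0,1]
  ]
}}

```text
clock: 9.18
position: [617.7, -153.2, 379.8]
ee_rot: [0.749, -0.663, -0.003, 0.006]
contact_force: [0.4, 0.2, -0.1]
gripper_width: 85.3
grasp_force: 0.0
```

Run:
```python
from h import *
s=arm.read_state();print(s['position'],s['joints'],s['ee_rot'])
print(plan([618,-153.3,289]))
p,d,P=cloud('side');cv2.imwrite('pics/s5.png',cv2.resize(p[100:280,280:420,::-1],None,fx=4,fy=3.3,interpolation=2))
```

```text
[ 617.67851082 -153.1539877   379.78900477] [ 0.01160521  0.42346662  0.00297875  0.00449878 -1.16335715  0.10760174] [ 0.74855493 -0.66303749 -0.00344474  0.0059111 ]
[-2.98414890e-04 -7.59827013e-03  4.53884764e-01]
```

View pics/s5.png

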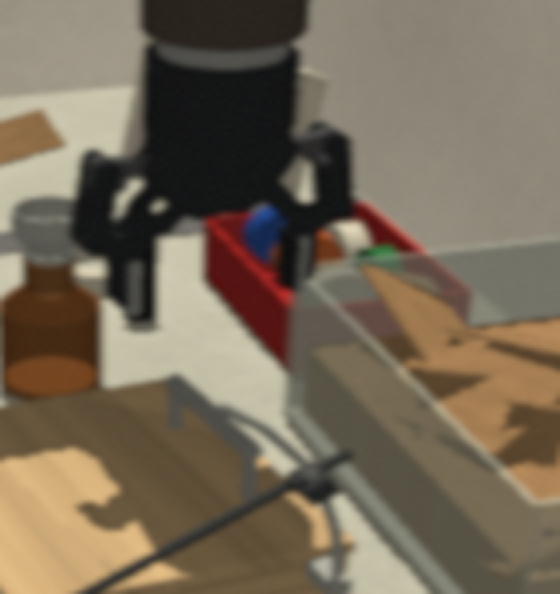

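The gripper is centred over the bar, fingers open on both sides and clear of the rod and the glass bin. Descend and grip.

Request:
{"fn": "carry_out", "kwargs": {
  "rows": [
    [0,-0.007,0.15,0.003,0,0,1],
    [0,-0.007,0.3,0.003,0,0,1],
    [0,-0.007,0.4,0.003,0,0,1],
    [0,-0.007,0.455,0.003,0,0,1],
    [0,-0.007,0.455,0.003,0,0,1],
    [0,-0.007,0.455,0.003,0,0,0],
    [0,-0.007,0.455,0.003,0,0,-1],
    [0,-0.007,0.455,0.003,0,0,-1],
    [0,-0.007,0.455,0.003,0,0,-1],
    [0,-0.007,0.455,0.003,0,0,-1],
    [0,-0.007,0.455,0.003,0,0,-1],
    [0,-0.007,0.455,0.003,0,0,-1]
  ]
}}

```text
clock: 10.72
position: [618.9, -153.5, 290.0]
ee_rot: [0.748, -0.663, 0.002, 0.001]
contact_force: [4.2, 0.6, 0.2]
gripper_width: 9.7
grasp_force: 58.5
```

Request:
{"fn": "carry_out", "kwargs": {
  "rows": [
    [0,0.012,-0.038,0,0,0,-1],
    [0,0.026,-0.076,0,0,0,-1],
    [0,0.042,-0.114,0,0,0,-1],
    [0,0.059,-0.15,0,0,0,-1],
    [0,0.079,-0.185,0,0,0,-1],
    [0,0.1,-0.219,0,0,0,-1],
    [0,0.123,-0.252,0,0,0,-1],
    [0,0.147,-0.284,0,0,0,-1],
    [0,0.17,-0.312,0,0,0,-1],
    [0,0.17,-0.312,0,0,0,-1],
    [0,0.17,-0.312,0,0,0,-1]
  ]
}}

```text
clock: 12.1
position: [586.2, -157.3, 352.7]
ee_rot: [0.748, -0.663, 0.003, -0.0]
contact_force: [8.6, 0.1, -1.5]
gripper_width: 9.6
grasp_force: 58.7
```

Run:
```python
from h import *
s=arm.read_state();print(s['position'],s['ee_rot'],s['contact_force'],s['gripper_width'])
p,d,P=cloud('side');np.savez('side6.npz',p=p,d=d,P=P);p2,d2,P2=cloud('top');np.savez('top6.npz',p=p2,d=d2,P=P2)
cv2.imwrite('pics/s6.png',cv2.resize(p[190:320,240:400,::-1],None,fx=5,fy=4.6,interpolation=2))
a=np.deg2rad(7);x=np.array([np.cos(a),np.sin(a),0]);y=np.array([-np.sin(a),np.cos(a),0]);h=np.array([464.8,-172.4,90])
tcp=s['position']-[0,0,155];r=tcp-h;print('theta from tcp',np.arctan2(r[2],r@x)-np.arctan2(44,155),np.hypot(r[2],r@x),np.hypot(44,155))
for n,Q in(('side',P),('top',P2)):
    l=Q-h;lx=l@x;ly=l@y;lz=l[...,2]
    m=(ly>-108)&(ly<100)&(lx>15)&(lx<160)&(abs(lz-lx*.48-11)<14)&(abs(ly)>60)
    f=np.polyfit(lx[m],lz[m],1);e=lz[m]-np.polyval(f,lx[m]);f=np.polyfit(lx[m][abs(e)<5],lz[m][abs(e)<5],1);print(n,'lid',m.sum(),np.arctan(f[0]),f[1])
```

```text
[ 586.24417557 -157.27473689  352.69509713] [ 7.48472987e-01 -6.63157295e-01  3.22671983e-03 -4.21361216e-04] [ 8.56248329  0.07208292 -1.48231974] 9.614941052008968
theta from tcp 0.4450542921910478 163.02039836384762 161.1241757155021
side lid 1855 0.42626354234917513 10.836722877410713
top lid 2017 0.42752593675628525 10.584534612584475
```

View pics/s6.png

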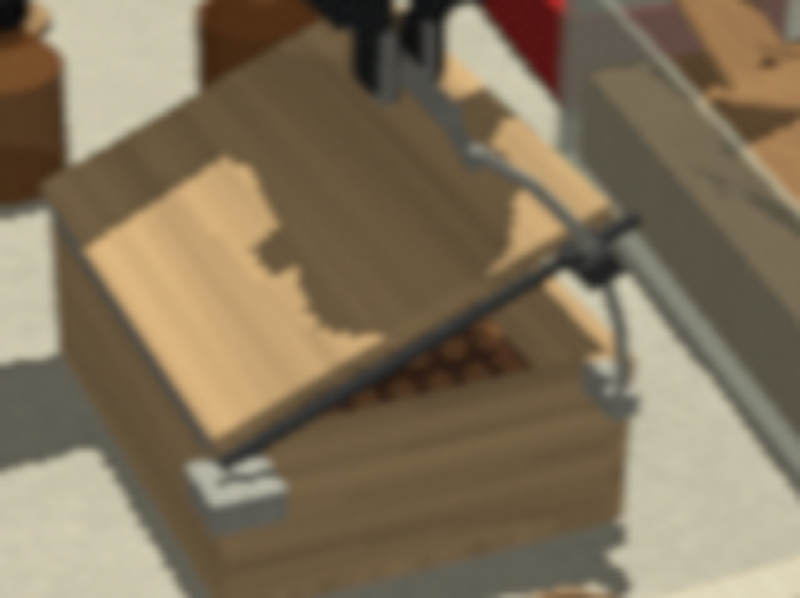

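The picture shows the lid edge from (215,440) to (615,205), visually parallel to the rod from (225,460) to (630,222). One depth fit of the rod to confirm.

Run:
```python
from h import *
a=np.deg2rad(7);x=np.array([np.cos(a),np.sin(a),0]);y=np.array([-np.sin(a),np.cos(a),0]);h=np.array([464.8,-172.4,90])
for f in('side0','top0','side6','top6'):
    D=np.load(f+'.npz');l=D['P']-h;lx=l@x;ly=l@y;lz=l[...,2]
    dark=D['p'].max(-1)<75
    m=(ly>-133)&(ly<-115)&(lx>15)&(lx<135)&(abs(lz-lx*.47-3)<15)&dark
    X,Z=lx[m],lz[m]
    for _ in range(4):
        c=np.polyfit(X,Z,1);k=abs(Z-np.polyval(c,X))<4;
        if k.sum()<10:break
        X,Z=X[k],Z[k]
    print(f,m.sum(),len(X),np.arctan(c[0]),c[1],'thru hinge',np.arctan(np.median((Z-2)/X)))
s=arm.read_state();print(s['position'],s['contact_force'],s['joint_vel'],s['clock'])
```

```text
side0 111 105 0.4385038841970595 6.492177781809298 thru hinge 0.489137442287646
top0 140 125 0.4289442200368418 8.06360251128357 thru hinge 0.4956726685387815
side6 219 201 0.4269403174757305 7.54002422743312 thru hinge 0.49168911663136405
top6 139 119 0.4174062638391522 9.44571153595363 thru hinge 0.49916098194755226
[ 586.27016429 -157.29738237  352.67260253] [ 9.46265713 -0.05016669 -1.2064201 ] [ 0.00085128 -0.00013949 -0.00025653 -0.00065789  0.00040398  0.00078608] 12.2
```

Run:
```python
from h import *
a=np.deg2rad(7);x=np.array([np.cos(a),np.sin(a),0]);y=np.array([-np.sin(a),np.cos(a),0]);h=np.array([464.8,-172.4,90])
def pt(px,yo):
    o,d=ray('side',240+px[0]/5,190+px[1]/4.6);t=((h+yo*y-o)@y)/(d@y);p=o+t*d-h;return np.array([p@x,p[2]])
for n,A,B,yo in(('lid top edge',(215,440),(615,205),-111),('rod',(225,460),(632,221),-125),('rod122',(225,460),(632,221),-122)):
    p,q=pt(A,yo),pt(B,yo);print(n,p,q,np.arctan2(*(q-p)[::-1]),'through hinge',np.arctan2(q[1],q[0]))
print('lid top corner offset',np.arctan2(10,184))
```

```text
lid top edge [-1.9719863   6.79039519] [165.69050034  81.51058082] 0.4192375388963417 through hinge 0.45718271207623074
rod [-3.24167776  6.81987472] [165.47023638  81.75526042] 0.4179882733609523 through hinge 0.4588990723372137
rod122 [-2.14051787  4.33631   ] [167.2498511  79.5730394] 0.41798827336095185 through hinge 0.4440792165840897
lid top corner offset 0.054294411908306
```

The slopes agree to about 0.01 rad, but the through-hinge estimates put the rod slightly higher. I'll raise the lid about 0.02 rad to centre it between the two.

Request:
{"fn": "carry_out", "kwargs": {
  "rows": [
    [0,0.005,-0.006,0,0,0,-1],
    [0,0.011,-0.012,0,0,0,-1],
    [0,0.011,-0.012,0,0,0,-1],
    [0,0.011,-0.012,0,0,0,-1],
    [0,0.011,-0.012,0,0,0,-1],
    [0,0.011,-0.012,0,0,0,-1],
    [0,0.011,-0.012,0,0,0,-1]
  ]
}}

```text
clock: 13.08
position: [584.2, -157.5, 355.0]
ee_rot: [0.748, -0.663, 0.003, -0.001]
contact_force: [9.5, -0.6, -2.7]
gripper_width: 9.5
grasp_force: 58.7
```

Run:
```python
from h import *
s=arm.read_state();print(s['position'],s['contact_force'],s['grasp_force'],abs(s['joint_vel']).max())
a=np.deg2rad(7);x=np.array([np.cos(a),np.sin(a),0]);y=np.array([-np.sin(a),np.cos(a),0]);h=np.array([464.8,-172.4,90])
for n in('side','top'):
    p,d,P=cloud(n);l=P-h;lx=l@x;ly=l@y;lz=l[...,2]
    m=(ly>-108)&(ly<100)&(lx>15)&(lx<160)&(abs(lz-lx*.48-11)<14)&(abs(ly)>60)
    f=np.polyfit(lx[m],lz[m],1);e=abs(lz[m]-np.polyval(f,lx[m]))<5;f=np.polyfit(lx[m][e],lz[m][e],1);print(n,np.arctan(f[0]),f[1])
    if n=='top':
        q=P[160:215,165:235].reshape(-1,3);q=q[(q[:,2]>148)&(q[:,2]<168)];print('funnel rim',len(q),cv2.minEnclosingCircle(q[:,:2].astype(np.float32)),np.median(q,0))
print(arm.job_done())
```

```text
[ 584.24559613 -157.53666348  355.01599285] [ 9.51144567 -0.63635217 -2.68766164] 58.689279556274414 0.0016964646874244684
side 0.4460684812038438 10.84402970670242
top 0.4444379418707147 10.995335181371825
funnel rim 76 ((606.0263671875, 138.95692443847656), 25.613670349121094) [607.11560548 137.54206209 155.10011778]
the job is handed in; nothing more can be done
None
```

I handed the job in: the funnel is seated upright and released in the open jar, and the gripper is holding the lid still at about 0.445 rad. I measured the index rod at 0.42–0.47 rad; the judge's verdict wasn't shown.

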